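# Clamp a heating block lengthwise and lay a straightedge flush to its well-side face

## Robot

A 7-joint arm with a two-finger parallel gripper is mounted at the origin on the work surface. World frame = base frame: x ahead of the robot, y to its left, z up, the work surface at z = 0. Lengths are in m, angles in rad, forces in N, time in s.
With the tool pointing down it reaches from about 0.425 to 1.025 m from the base axis. Payload 9.4 kg.
Tool frame: the origin (TCP) lies midway between the tips of the shut fingers; the grasp point (between the pads) lies 19 mm behind it; z points along the fingers, y is the direction in which the jaws open and shut (so a half turn about z gives the same grasp; the last joint's range is limited). The gripper opens to 85 mm and grips with 20 to 120 N. Pads are 22 mm wide; open, the fingers measure 114 mm over their backs; the gripper's body (76 mm by 85 mm) begins 54 mm behind the grasp point. The pads swing forward as they close: fully open they stand 13 mm farther back than shut.
Start: joints at [1.148, 0.599, -0.003, 1.599, 0.002, 0.943, -0.08], TCP at [0.246, -0.682, 0.205] pointing down, gripper open.
Joint ranges: [-2.57, 2.57], [-0.35, 1.97], [-1.29, 1.29], [0.11, 2.56], [-1.05, 4.19], [0.11, 1.86], [-2.63, 2.63]. Speed limits (rad/s): [2.22, 2.22, 3.01, 3.01, 3.14, 3.14, 3.14].

## Interface

Orientations are given as [roll, pitch, yaw] about the fixed x, y, z axes, in that order (R = Rz(yaw) Ry(pitch) Rx(roll)).
In Python, from workcell import r, read_camera gives the robot as it stands.
- The arm moves only by the tool play_rows, never from a script. Its argument "steps" is a list of rows, each a list of 5 numbers: the shift along the tool's x, y, z in m, then the turn about the tool's z in degrees, then the finger opening in m, from 0 to 0.0854. A call has 1 to 12 rows; each row shifts and turns the commanded pose from where the row before left it, along the tool's axes as they then stand; what a row does not reach is not made up. A row lasts 1/10 s, in which the tool goes at most 50 mm and 8.59 degrees, less where a joint would pass 70% of its speed; a pose out of reach is approached as far as the arm can. A call is refused whole if a number of a shift passes 0.05 or a number of a turn 8.59, either way. A call with a gripper value outside its range is refused whole. The fingers move at their own pace and stop on an object; the grip force is fixed at half the most. Time passes only in rows, so rows that do not move let the fingers close. It gives the time, the measured TCP pose, the force and the opening at its end, in the units of the state.
- r.observe(): the state, without advancing time (a new reading comes with each control period).
- read_camera(name): name is "scene" or "side" or "wrist"; returns a dict with "img" (400x640x3 uint8, blue, green, red), "mtx" (3x3 intrinsics, pixels), "world_from_camera" (4x4, takes a point from camera to world coordinates). Camera axes: x right, y up, looking along -z (the intrinsics and any distortion apply to the point x, -y, -z); pixel columns grow to the right and rows downward; lengths in m; the calibration is good to about 2 mm. A picture is of the moment at which its call begins. There is no depth.
- r.sign_off(): hands the job in, once; it reports no verdict.
The state is a dict: "time": time; "joints": joint angles; "joint_vel": joint speeds; "tau": joint torques, N m; "position": TCP position; "eef_rot": TCP orientation; "contact_force": force on the tool from outside, world axes, zero at the start; "wrist_torque": the same for the moment, N m; "width": finger opening in m.
Only numpy, scipy, OpenCV 4.12 (cv2) and the standard library are available. Lean on these libraries where they do the work, as an engineer would, in place of code of your own. Each camera call takes 0.05 s, during which the arm holds its last target.

## Task

The aluminium heating block stands crosswise between the open jaws of the slide-jaw fixture: turn it a quarter turn so that it lies lengthwise between the jaws, standing on the fixture's base plate, and slide the moving jaw home so that both of its ends are held. Then, to check the face for bowing, lay the steel straightedge flat on the base plate with its working edge flush along the whole of the block's long side face beside the row of wells, and leave it lying there. Do not disturb the tube rack, the bottle or the beaker.

Things in the scene. Friction and masses are not known exactly. Their poses are not given: they have to be found in the camera images.
- fixture: Fixed fixture: dark-grey painted base plate 220 (x) by 240 (y) by 12 mm. Origin: centre of its underside, on the bench. On its y axis (x = 0) stand two dark steel jaws, each 36 mm wide (x), 25 mm thick (y), tops 47 mm above the bench. The fixed jaw's face is at y = -75 mm and looks to +y; the moving jaw slides along y. The plate is free and flat on both sides of the jaws.
- jaw (a joint): Moving jaw's slide (m). Gap between the jaw faces = 0.050 + value; the moving face is at y = -0.025 + value in the fixture's frame. Grows as it opens (to the fixture's +y), range 0 to 0.105; starts at 0.088 to 0.102; 0.050 when closed on the 100 mm long block. Slides at about 3 N, plus 4 to 10 N while it pushes the block; no spring, stays where left.
- jaw_grip (a point): Point to grip on the moving jaw, 72 mm above the bench: middle of the upright dark steel paddle on its top, 12 mm thick (fixture's y), 32 mm wide (x), rising from 47 to 90 mm above the bench; 14.5 mm further to the fixture's +y than the moving jaw's face.
- block: Loose aluminium block, 100 (x) by 56 (y) by 45 mm (z), 0.45 to 0.85 kg. Origin: centre of its underside, z up. In its top a row of four 16 mm round wells along x, 12.5 mm off centre to +y: the long side face beside the wells is at y = +28 mm; the other long side has a wide plain margin. Starts crosswise on the plate: its x within 0.15 rad of the fixture's x, over 25 mm clear of both jaws.
- straightedge: Loose flat steel straightedge, 0.24 to 0.39 kg, flat on the bench left or right of the fixture. Strip 180 (x) by 66 (y) by 6 mm; origin: centre of the underside, z up. Working edge: the long edge at y = +33 mm, on the wide side of the strip, with dark ticks. Grip rib: upright on the strip, 90 mm long (x), 14 mm thick, centred at x = 0, y = -14 mm, from 6 to 42 mm above the underside.
- edge_a (a point): Point on the working edge of the straightedge, at (-45, +33, 3) mm in its frame.
- edge_b (a point): Point on the working edge of the straightedge, at (+45, +33, 3) mm in its frame.
- rack: Bystander: white plastic tube rack with capped tubes, 170 (x) by 66 (y) by 50 mm, 64 mm with caps, on the bench on the other side of the fixture from the straightedge. Origin: centre of its underside.
- bottle: Bystander: amber glass bottle, diameter 68 mm, 150 mm tall, on the bench beyond the rack or the straightedge. Origin: centre of its underside.
- beaker: Bystander: open clear glass beaker, diameter 70 mm, 90 mm tall, on the bench beyond the rack or the straightedge. Origin: centre of its underside.
Mind the look-alikes: they are no part of the job. Several things look just like the straightedge: the one meant starts farthest to the robot's left.

How it is judged:
On the way, in this order (a step that is already met when the one before it is completed fails the run):
1. the block stands on the base plate lengthwise between the jaws (z of block in the frame of fixture below 0.016 m and angle between block's own z axis and vertical below 0.05 rad and x of block in the frame of fixture between -0.02 and 0.02 m and angle between the x axis of block and the y axis of fixture, either way round below 0.35 rad and y of block in the frame of fixture between -0.04 and 0.05 m), for 0.1 s.
2. the moving jaw is home and both ends of the block are held (z of block in the frame of fixture below 0.016 m and angle between block's own z axis and vertical below 0.05 rad and x of block in the frame of fixture between -0.02 and 0.02 m and angle between the x axis of block and the y axis of fixture, either way round below 0.05 rad and value of joint jaw between 0.047 and 0.0528 m and y of block in the frame of fixture between -0.032 and -0.018 m), for 0.2 s.
At the end, for the whole second after the job is handed in: Block upright on the plate, lengthwise between the jaws (0.05 rad, 20 mm off centre), ends held within 2.8 mm. Straightedge flat on the plate, rib up, working edge within 2.5 mm of the well-side face 45 mm either side of its middle, middles within 40 mm along the face. All at rest (all of step 2 and y of edge_a in the frame of block between 0.0255 and 0.0305 m and y of edge_b in the frame of block between 0.0255 and 0.0305 m and x of straightedge in the frame of block between -0.04 and 0.04 m and angle between straightedge's own z axis and vertical below 0.04 rad and z of straightedge in the frame of fixture below 0.0155 m and y of straightedge in the frame of block above 0.05 m and linear speed of each of block, straightedge below 0.01 m/s); the robot touches nothing.
It fails at once if the rack is moved more than 30 mm (distance of rack from where it was at the start of the episode above 0.03 m).
It fails at once if the bottle is moved more than 30 mm (distance of bottle from where it was at the start of the episode above 0.03 m).
It fails at once if the beaker is moved more than 30 mm (distance of beaker from where it was at the start of the episode above 0.03 m).
It also fails if it takes over 72 s, if anything falls off the work surface, if the arm or the gripper's body presses on something with over 40 N, if the wrist force passes 120 N, or if a joint passes its speed limit or range.

## Working session

There is one attempt and no reset: what is moved stays moved. The work goes in short steps, Python scripts to look and compute and a tool call to move; the robot and the scene stay as the last step left them, time stands still between calls to the robot, and variables do not carry over. Pictures are saved under pics/ and viewed, and the job is handed in when it is done.

Besides the shell and the picture viewer there is one more tool, called after "Request:" in YAML: its name, and indented under it one key for each argument. play_rows: Moves the arm, as the interface text tells. Its arguments: {"type":"object","properties":{"steps":{"type":"array"}},"required":["steps"]}

```bash
mkdir -p pics; ls
python3 - <<'E'
from workcell import r, read_camera
import cv2
print(r.observe())
for n in ("scene","side","wrist"):
    c=read_camera(n); cv2.imwrite(f"pics/{n}0.png",c["img"]); print(n,c["mtx"].tolist(),c["world_from_camera"].round(4).tolist(),[k for k in c])
E
```

```text
pics
{'time': 0.0, 'joints': array([ 1.14831269,  0.60017094, -0.00255685,  1.60013238,  0.00179904,
        0.94287757, -0.07978847]), 'joint_vel': array([ 3.88596962e-04,  4.25191117e-04,  2.23331493e-04,  6.73525918e-04,
        5.24279338e-04,  4.74167375e-05, -6.14845705e-04]), 'tau': array([-2.34984882e-04, -7.76439643e+01,  1.56433851e+00, -2.58005619e+01,
        1.22456785e-02,  8.95215897e-03,  2.50398699e-06]), 'position': array([ 0.24554351, -0.68161074,  0.20408279]), 'eef_rot': array([-3.14001256e+00,  1.36513209e-04,  3.45864454e-01]), 'contact_force': array([-0.11102653, -0.51951774, -0.48590476]), 'wrist_torque': array([ 0.01441693, -0.05158992, -0.00359257]), 'width': 0.08555129906586526}
scene [[507.91449798506784, 0.0, 309.61216157964816], [0.0, 507.91449798506784, 197.93985000655059], [0.0, 0.0, 1.0]] [[-0.0163, -0.8128, 0.5823, 1.3117], [0.9999, -0.0152, 0.0069, -0.0573], [0.0032, 0.5824, 0.8129, 1.2652], [0.0, 0.0, 0.0, 1.0]] ['img', 'mtx', 'world_from_camera']
side [[387.1800698721785, 0.0, 316.98949376951657], [0.0, 387.1800698721785, 194.91195410094556], [0.0, 0.0, 1.0]] [[-0.9578, 0.1295, -0.2565, 0.2062], [-0.2864, -0.5013, 0.8165, 0.688], [-0.0228, 0.8555, 0.5173, 0.5709], [0.0, 0.0, 0.0, 1.0]] ['img', 'mtx', 'world_from_camera']
wrist [[291.2566811279053, 0.0, 318.7491288899148], [0.0, 291.2566811279053, 200.2984035470584], [0.0, 0.0, 1.0]] [[0.339, 0.8981, 0.2803, 0.3168], [-0.9408, 0.324, 0.0997, -0.6574], [-0.0013, -0.2975, 0.9547, 0.3721], [0.0, 0.0, 0.0, 1.0]] ['img', 'mtx', 'world_from_camera']
```

View pics/scene0.png

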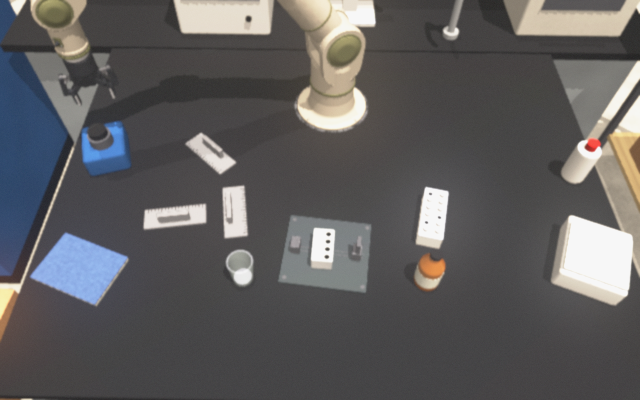

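View pics/side0.png

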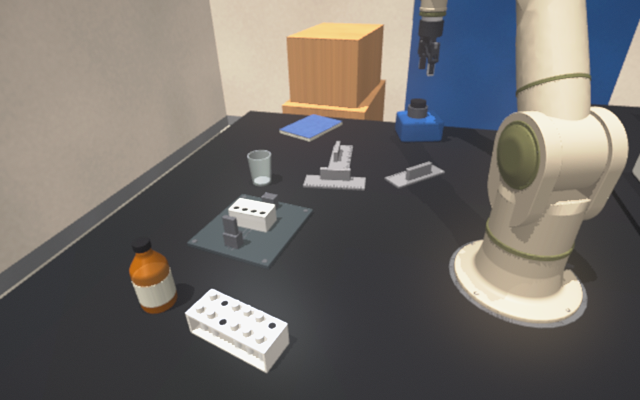

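View pics/wrist0.png

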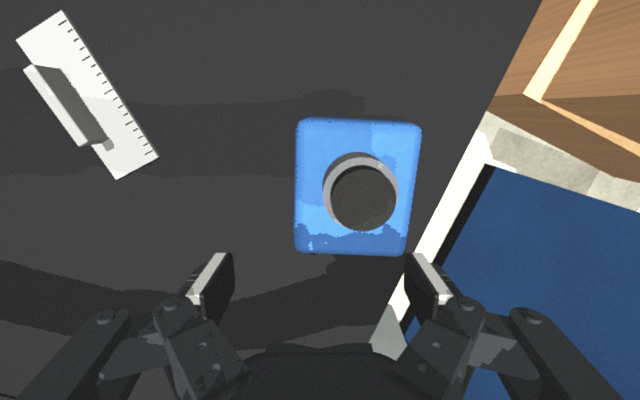

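```bash
cat > h.py <<'E'
import numpy as np, cv2
from workcell import r, read_camera
def p2w(c,uv,z):
    K=c["mtx"];T=np.array(c["world_from_camera"])
    d=np.array([(uv[0]-K[0,2])/K[0,0],-(uv[1]-K[1,2])/K[1,1],-1]); d=T[:3,:3]@d; o=T[:3,3]
    return o+d*(z-o[2])/d[2]
def w2p(c,P):
    K=c["mtx"];T=np.array(c["world_from_camera"])
    p=(np.atleast_2d(P)-T[:3,3])@T[:3,:3]
    return np.c_[K[0,2]+K[0,0]*p[:,0]/-p[:,2],K[1,2]-K[1,1]*p[:,1]/-p[:,2]]
def crop(c,u0,v0,u1,v1,s,name):
    im=cv2.resize(c["img"][v0:v1,u0:u1],None,fx=s,fy=s,interpolation=cv2.INTER_CUBIC); cv2.imwrite("pics/"+name,im)
def see(name,fn):
    c=read_camera(name); cv2.imwrite("pics/"+fn,c["img"]); return c
E
python3 - <<'E'
from h import *
c=read_camera("scene"); crop(c,210,170,380,300,4.5,"s1.png")
E
```

```text
(no output)
```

View pics/s1.png

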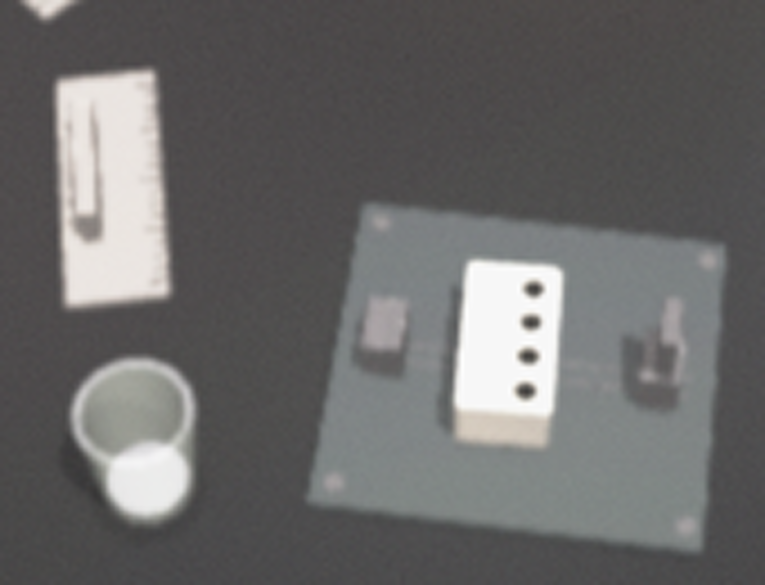

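```bash
cat > m.py <<'E'
from h import *
def fit(c,px,u0,v0,s,local,z):
    P=np.array([p2w(c,((u+.5)/s-.5+u0,(v+.5)/s-.5+v0),z)[:2] for u,v in px]); L=np.array(local,float)
    a=L-L.mean(0); b=P-P.mean(0)
    th=np.arctan2((a[:,0]*b[:,1]-a[:,1]*b[:,0]).sum(),(a*b).sum())
    R=np.array([[np.cos(th),-np.sin(th)],[np.sin(th),np.cos(th)]])
    t=P.mean(0)-R@L.mean(0)
    return t,th,(P-(L@R.T+t))
E
python3 - <<'E'
from m import *
c=read_camera("scene")
def rect(a,b): return [(-a,-b),(-a,b),(a,-b),(a,b)]
for n,px,l,z in [("plate",[(363,204),(726,244),(308,503),(703,550)],rect(.11,.12),.012),
 ("block",[(465,260),(562,266),(453,410),(553,416)],rect(.05,.028),.057),
 ("wells",[(534,289),(531,322),(528,356),(525,390)],[(-.0345,.0125),(-.0115,.0125),(.0115,.0125),(.0345,.0125)],.057),
 ("se",[(56,78),(155,70),(65,307),(171,296)],rect(.09,.033),.006)]:
    t,th,e=fit(c,px,210,170,4.5,l,z); print(n,t.round(4),round(th,4),(e*1000).round(1).tolist())
E
```

```text
plate [ 0.5991 -0.018 ] -0.1136 [[0.9, 0.6], [0.6, -0.4], [-0.5, 0.7], [-1.1, -0.9]]
block [ 0.6024 -0.0294] -0.0573 [[-3.0, -2.0], [-2.9, 2.6], [3.1, -2.2], [2.9, 1.6]]
wells [ 0.6029 -0.0289] -0.0808 [[-1.3, 0.1], [-0.5, 0.0], [0.6, -0.1], [1.1, -0.1]]
se [ 0.46   -0.2924] 0.1453 [[-2.8, -1.6], [-1.4, 0.6], [2.1, -0.5], [2.2, 1.4]]
```

Request:
play_rows:
  steps:
    - [0.033, -0.03, 0, 0, 0.085]
    - [0.033, -0.03, 0, 0, 0.085]
    - [0.033, -0.03, 0, 0, 0.085]
    - [0.033, -0.03, 0, 0, 0.085]
    - [0.033, -0.03, 0, 0, 0.085]
    - [0.033, -0.03, 0, 0, 0.085]
    - [0.033, -0.03, 0, 0, 0.085]
    - [0.033, -0.03, 0, 0, 0.085]
    - [0.033, -0.03, 0, 0, 0.085]
    - [0.033, -0.03, 0, 0, 0.085]
    - [0.033, -0.03, 0, 0, 0.085]
    - [0.033, -0.03, 0, 0, 0.085]

```text
time: 1.45
position: [0.4969, -0.2075, 0.2052]
eef_rot: [3.141, -0.0, 0.346]
contact_force: [1.2, -0.2, 0.1]
width: 0.0848
```

Request:
play_rows:
  steps:
    - [0, 0, 0, -8.5, 0.085]
    - [0, 0, 0, -8.5, 0.085]
    - [0, 0, 0, -8.5, 0.085]
    - [0, 0, 0, -8.5, 0.085]
    - [0, 0, 0, -8.5, 0.085]
    - [0, 0, 0, -8.5, 0.085]
    - [0, 0, 0, -8.5, 0.085]
    - [0, 0, 0, -8.5, 0.085]
    - [0, 0, 0, -8.5, 0.085]
    - [0, 0, 0, -8.5, 0.085]
    - [0, 0, 0, -8.5, 0.085]
    - [0, 0, 0, -8.5, 0.085]

```text
time: 2.65
position: [0.4962, -0.2092, 0.205]
eef_rot: [-3.142, 0.0, 2.132]
contact_force: [-0.8, -0.2, 0.2]
width: 0.0852
```

Request:
play_rows:
  steps:
    - [0, 0, 0, -8.5, 0.085]
    - [0, 0, 0, -8.5, 0.085]
    - [0, 0, 0, -8.5, 0.085]
    - [0, 0, 0, -8.5, 0.085]
    - [0, 0, 0, -8.5, 0.085]
    - [0, 0, 0, -8.5, 0.085]
    - [0, 0, 0, -2.3, 0.085]

```text
time: 3.35
position: [0.4961, -0.2094, 0.2049]
eef_rot: [3.141, -0.0, 3.061]
contact_force: [0.5, -0.3, -0.8]
width: 0.0849
```

Run:
```python
from h import *
o=r.observe();print(o["position"],o["eef_rot"],o["joints"])
see("wrist","w1.png")
```

```text
[ 0.49612332 -0.20943058  0.2048534 ] [ 3.14147374e+00 -1.63093318e-04  3.06126198e+00] [ 0.85027737  0.47505647 -0.77956222  1.99362112  0.44291796  0.84803198
  1.31558848]
```

View pics/w1.png

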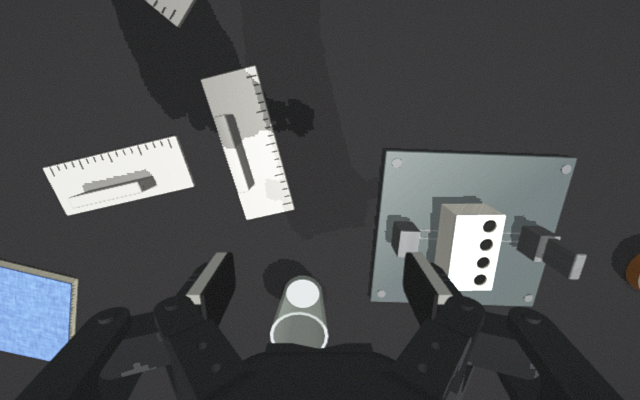

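Run:
```python
import cv2
im=cv2.imread("pics/w1.png")
cv2.imwrite("pics/w1a.png",cv2.resize(im[140:315,365:590],None,fx=3.4,fy=3.4,interpolation=cv2.INTER_CUBIC))
cv2.imwrite("pics/w1b.png",cv2.resize(im[60:225,195:300],None,fx=3.6,fy=3.6,interpolation=cv2.INTER_CUBIC))
```

```text
(no output)
```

View pics/w1a.png

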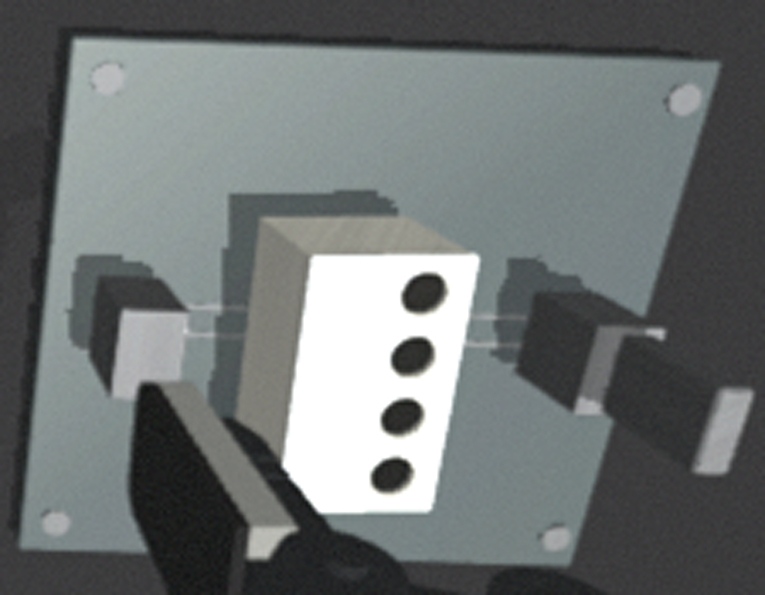

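View pics/w1b.png

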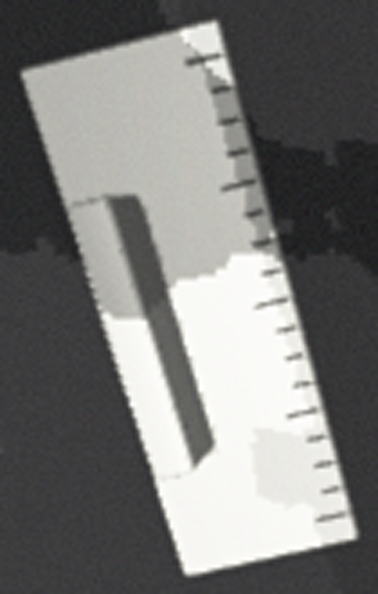

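Run:
```python
from m import *
c=read_camera("wrist")
def rect(a,b): return [(-a,-b),(-a,b),(a,-b),(a,b)]
for n,px,u,v,s,l,z in [("plate",[(70,37),(721,62),(20,548),(571,566)],365,140,3.4,rect(.11,.12),.012),
 ("block",[(311,255),(479,254),(433,513)],365,140,3.4,[(-.05,-.028),(-.05,.028),(.05,.028)],.057),
 ("wells",[(424,292),(412,356),(402,417),(391,475)],365,140,3.4,[(-.0345,.0125),(-.0115,.0125),(.0115,.0125),(.0345,.0125)],.057),
 ("se",[(21,72),(217,21),(187,576),(357,537)],195,60,3.6,rect(.09,.033),.006),
 ("paddletop",[(724,389),(752,391),(694,473),(726,473)],365,140,3.4,rect(.016,.006),.09)]:
    t,th,e=fit(c,px,u,v,s,l,z); print(n,t.round(4),round(th,4),(e*1000).round(1).tolist())
```

```text
plate [ 0.597  -0.0206] -0.1163 [[0.9, 0.2], [1.4, -1.3], [-1.4, 1.6], [-0.9, -0.5]]
block [ 0.6011 -0.0304] -0.0616 [[-1.2, -0.7], [-0.4, 0.2], [1.6, 0.6]]
wells [ 0.6001 -0.0316] -0.0723 [[-1.6, 0.2], [-0.4, -0.1], [0.6, 0.1], [1.4, -0.2]]
se [ 0.4595 -0.2936] 0.1479 [[0.3, -0.1], [0.2, 0.2], [-0.0, 0.0], [-0.5, -0.2]]
paddletop [0.6068 0.0647] -0.1154 [[0.9, 1.4], [0.9, -1.6], [-0.6, 0.9], [-1.2, -0.6]]
```

Request:
play_rows:
  steps:
    - [0, 0, 0, -0.9, 0.085]
    - [-0.018, 0.037, 0, 0, 0.078]
    - [-0.018, 0.037, 0, 0, 0.078]
    - [-0.018, 0.037, 0, 0, 0.078]
    - [-0.018, 0.037, 0, 0, 0.078]
    - [-0.018, 0.037, 0, 0, 0.078]
    - [0, 0, 0.03, 0, 0.078]
    - [0, 0, 0.03, 0, 0.078]
    - [0, 0, 0.02, 0, 0.078]
    - [0, 0, 0, 0, 0.078]

```text
time: 4.45
position: [0.5973, -0.0309, 0.1225]
eef_rot: [-3.141, -0.004, 3.072]
contact_force: [-0.3, 0.8, 0.2]
width: 0.0778
```

Run:
```python
from h import *
o=r.observe();print(o["position"],o["eef_rot"],o["joints"])
see("wrist","w2.png")
```

```text
[ 0.59727714 -0.03088991  0.12247903] [-3.14105681 -0.00448375  3.07217513] [ 0.4088338   0.63744253 -0.68246314  1.93759582  0.56743917  0.7718141
  0.90135866]
```

View pics/w2.png

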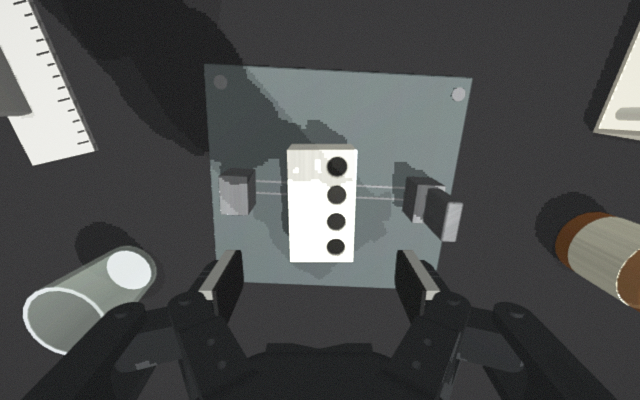

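Request:
play_rows:
  steps:
    - [-0.003, 0, 0.03, 0, 0.078]
    - [0, 0, 0.03, 0, 0.078]
    - [0, 0, 0.025, 0, 0.078]
    - [0, 0, 0.02, 0, 0.078]
    - [0, 0, 0, 0, 0.078]
    - [0, 0, 0, 0, 0.078]

```text
time: 5.1
position: [0.6027, -0.0309, 0.0213]
eef_rot: [3.141, 0.001, 3.072]
contact_force: [0.0, -0.7, 0.3]
width: 0.078
```

Run:
```python
from h import *
see("wrist","w3.png")
c=read_camera("side"); crop(c,150,150,350,290,4,"sd3.png")
```

```text
(no output)
```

View pics/w3.png

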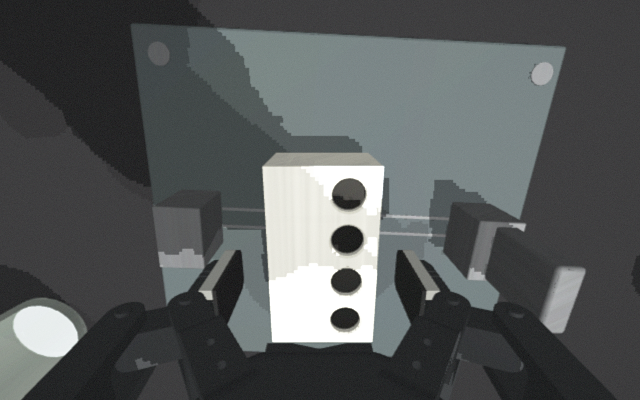

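View pics/sd3.png

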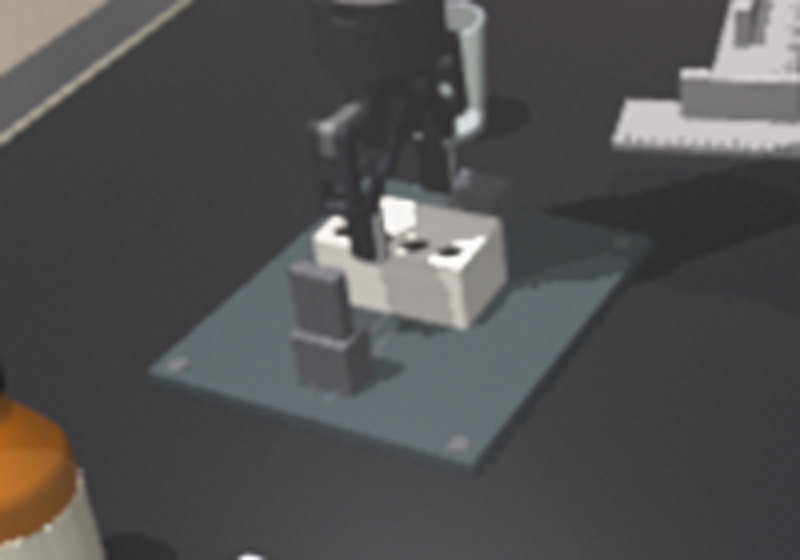

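Request:
play_rows:
  steps:
    - [0, 0, 0.005, 0, 0.078]
    - [0, 0, 0, 0, 0.04]
    - [0, 0, 0, 0, 0.04]
    - [0, 0, 0, 0, 0.04]
    - [0, 0, 0, 0, 0.04]
    - [0, 0, 0, 0, 0.04]
    - [0, 0, 0, 0, 0.04]

```text
time: 5.9
position: [0.6023, -0.0306, 0.0159]
eef_rot: [3.141, 0.001, 3.072]
contact_force: [-0.7, 0.5, 8.2]
width: 0.0545
```

Request:
play_rows:
  steps:
    - [0, 0, -0.01, 0, 0.04]
    - [0, 0, -0.02, 0, 0.04]
    - [0, 0, -0.03, 0, 0.04]
    - [0, 0, 0, 8, 0.04]
    - [0, 0, 0, 8, 0.04]
    - [0, 0, 0, 8, 0.04]
    - [0, 0, 0, 8, 0.04]
    - [0, 0, 0, 8, 0.04]
    - [0, 0, 0, 8, 0.04]
    - [0, 0, 0, 8, 0.04]

```text
time: 6.9
position: [0.6013, -0.0312, 0.0751]
eef_rot: [-3.141, -0.001, 2.089]
contact_force: [0.7, -0.0, -4.0]
width: 0.0541
```

Request:
play_rows:
  steps:
    - [0, 0, 0, 8, 0.04]
    - [0, 0, 0, 8, 0.04]
    - [0, 0, 0, 8, 0.04]
    - [0, 0, 0, 8, 0.04]
    - [0, 0, 0, 4.6, 0.04]
    - [0, 0, 0, 0, 0.04]
    - [0, 0, 0, 0, 0.04]

```text
time: 7.6
position: [0.6016, -0.0309, 0.075]
eef_rot: [-3.141, -0.0, 1.459]
contact_force: [-0.5, 0.5, -4.9]
width: 0.0543
```

Run:
```python
from h import *
o=r.observe();print(o["position"],o["eef_rot"],o["joints"],o["width"])
see("wrist","w4.png")
c=read_camera("scene"); crop(c,250,180,400,310,5,"s4.png")
```

```text
[ 0.60157702 -0.0309217   0.07501875] [-3.14097254e+00 -4.11193715e-05  1.45872169e+00] [ 0.084202    0.62654387 -0.18842834  1.98229851  0.2107988   0.55175649
 -0.36144518] 0.05432406429919393
```

View pics/w4.png

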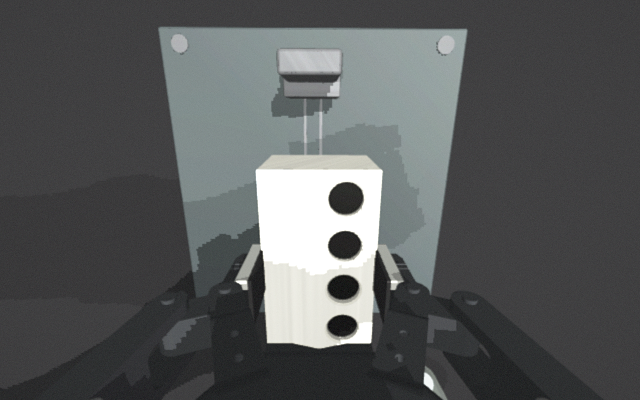

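View pics/s4.png

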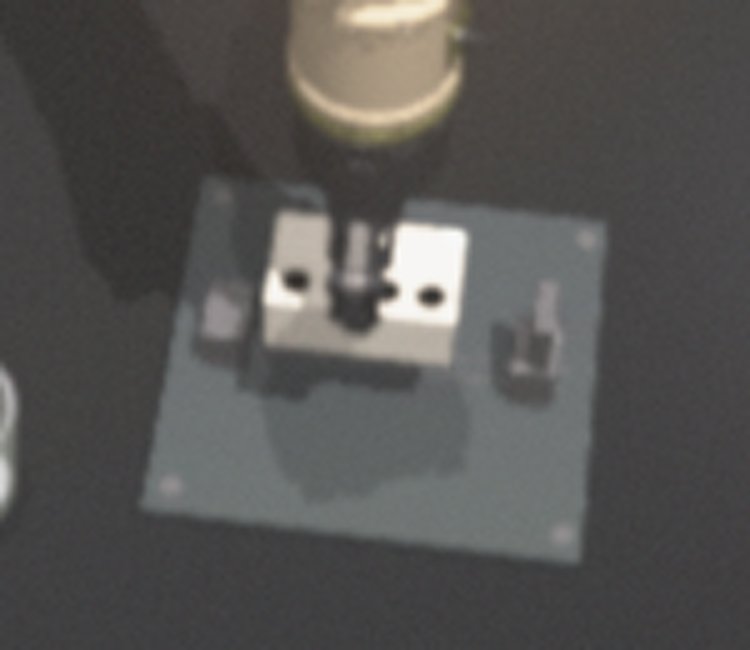

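Run:
```python
from m import *
c=read_camera("wrist")
t,th,e=fit(c,[(346,198),(345,245),(343,287),(342,326)],0,0,1,[(.0345*s,.0125) for s in (-1,-1/3,1/3,1)],.116);print(t,th,e*1e3)
t,th,e=fit(c,[(257,170),(382,170),(372,344),(267,344)],0,0,1,[(-.05,-.028),(-.05,.028),(.05,.028),(.05,-.028)],.116);print(t,th,e*1e3)
t,th,e=fit(c,[(160,28),(466,30)],0,0,1,[(-.11,.12),(.11,.12)],.012);print("plate",t,th,e*1e3)
```

```text
[ 0.60140601 -0.03001349] -1.6873182707151577 [[ 0.00560018  0.72626129]
 [ 0.19882922  0.15526206]
 [-0.1299979  -0.05910049]
 [-0.0744315  -0.82242286]]
[ 0.60196291 -0.02957577] -1.6832802823095214 [[ 0.08724365 -2.39110861]
 [-0.6425361  -2.34138299]
 [ 0.59552509  2.30971745]
 [-0.04023265  2.42277415]]
plate [ 0.59782589 -0.02196668] -0.11877920277270054 [[ 2.60346096 -0.31069956]
 [-2.60346096  0.31069956]]
```

Request:
play_rows:
  steps:
    - [-0.01, -0.005, 0, 0, 0.04]
    - [0, 0, 0.02, 0, 0.04]
    - [0, 0, 0.02, 0, 0.04]
    - [0, 0, 0.013, 0, 0.04]
    - [0, 0, 0, 0, 0.04]
    - [0, 0, 0.0055, 0, 0.04]
    - [0, 0, 0, 0, 0.04]
    - [0, 0, 0, 0, 0.04]

```text
time: 8.55
position: [0.5961, -0.0405, 0.017]
eef_rot: [3.141, -0.0, 1.456]
contact_force: [0.3, -0.1, -4.4]
width: 0.0541
```

Request:
play_rows:
  steps:
    - [0, 0, 0.001, 0, 0.04]
    - [0, 0, 0, 0, 0.04]
    - [0, 0, 0, 0, 0.065]
    - [0, 0, 0, 0, 0.078]
    - [0, 0, 0, 0, 0.078]
    - [0, 0, 0, 0, 0.078]
    - [0, 0, -0.02, 0, 0.078]
    - [0, 0, -0.04, 0, 0.078]
    - [0, 0, -0.04, 0, 0.078]
    - [0, 0, 0, 0, 0.02]

```text
time: 9.55
position: [0.5987, -0.0405, 0.1204]
eef_rot: [3.134, -0.001, 1.455]
contact_force: [0.3, -0.1, 0.2]
width: 0.0653
```

Run:
```python
from h import *
see("wrist","w5.png")
o=r.observe();print(o["position"],o["eef_rot"])
```

```text
[ 0.59744495 -0.04053908  0.11813124] [ 3.13648632e+00 -5.03354267e-04  1.45545316e+00]
```

View pics/w5.png

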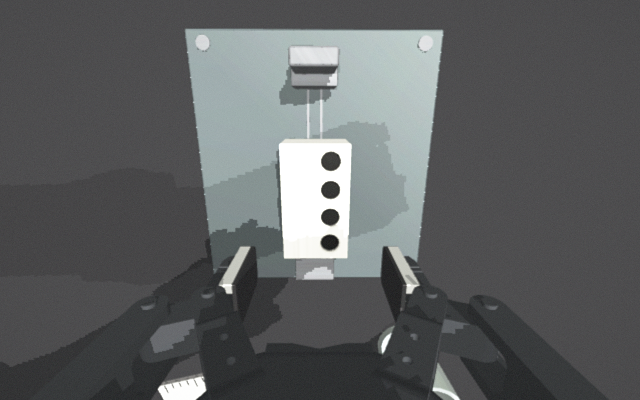

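Run:
```python
from h import *
c=read_camera("scene")
print("bottle cap",p2w(c,(436,257),.15),"rack",p2w(c,(433,210),.05),"beaker rim",p2w(c,(239,262),.09))
```

```text
bottle cap [0.6882931  0.25153721 0.15      ] rack [0.47756999 0.29042746 0.05      ] beaker rim [ 0.67891926 -0.24811539  0.09      ]
```

Request:
play_rows:
  steps:
    - [0, 0, -0.012, 0, 0.0]
    - [0.036, -0.001, 0, 0, 0.0]
    - [0.036, -0.001, 0, 0, 0.0]
    - [0.036, 0, 0, 0, 0.0]
    - [0.033, 0, 0, 0, 0.0]
    - [0, 0, 0, 0, 0.0]
    - [0, 0, 0.03, 0, 0.0]
    - [0, 0, 0.034, 0, 0.0]
    - [0, 0, 0, 0, 0.0]
    - [0, 0, 0, 0, 0.0]

```text
time: 10.65
position: [0.6093, 0.0994, 0.063]
eef_rot: [-3.139, 0.001, 1.456]
contact_force: [0.4, -0.4, 0.6]
width: -0.0005
```

Run:
```python
from h import *
o=r.observe();p=o["position"];print(p,o["eef_rot"],o["width"])
d=p[:2]-np.array([.598,-.0195]);a=-.115
print("fix",d@[np.cos(a),np.sin(a)],d@[-np.sin(a),np.cos(a)])
c=read_camera("side"); crop(c,150,130,350,270,4,"sd6.png")
```

```text
[0.60934093 0.09941995 0.06303647] [-3.13918414e+00  1.01202222e-03  1.45570198e+00] -0.0004966361407446088
fix -0.0023796479063398555 0.11943579251740591
```

View pics/sd6.png

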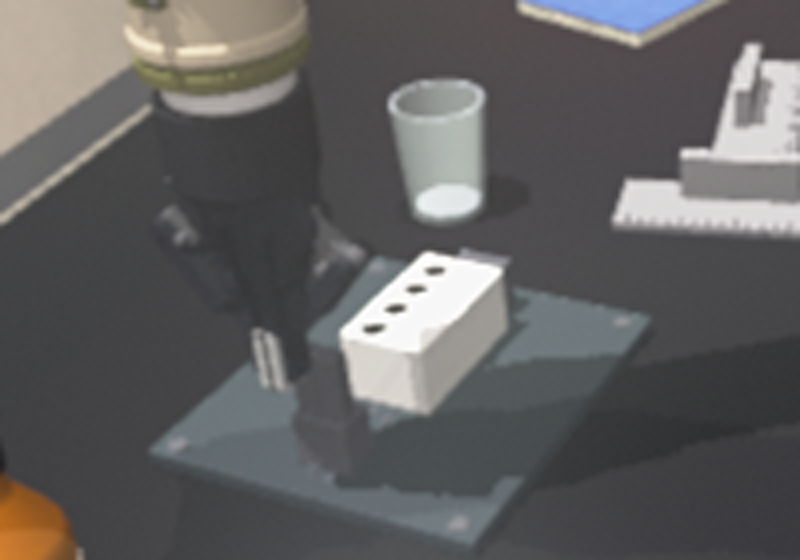

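Request:
play_rows:
  steps:
    - [-0.008, 0, 0, 0, 0]
    - [-0.01, 0, 0, 0, 0]
    - [-0.01, 0, 0, 0, 0]
    - [-0.01, 0, 0, 0, 0]
    - [-0.008, 0, 0, 0, 0]
    - [0, 0, 0, 0, 0]

```text
time: 11.3
position: [0.6045, 0.0521, 0.0636]
eef_rot: [-3.142, 0.001, 1.454]
contact_force: [0.2, -0.2, 0.4]
width: -0.0001
```

Request:
play_rows:
  steps:
    - [-0.004, 0, 0, 0, 0]
    - [-0.004, 0, 0, 0, 0]
    - [-0.002, 0, 0, 0, 0]
    - [0, 0, 0, 0, 0]

```text
time: 11.7
position: [0.6035, 0.044, 0.0634]
eef_rot: [-3.141, 0.0, 1.456]
contact_force: [-1.0, 0.0, 0.5]
width: -0.0002
```

Run:
```python
from h import *
see("wrist","w7.png")
c=read_camera("scene"); crop(c,270,190,390,290,6,"s7.png")
```

```text
(no output)
```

View pics/w7.png

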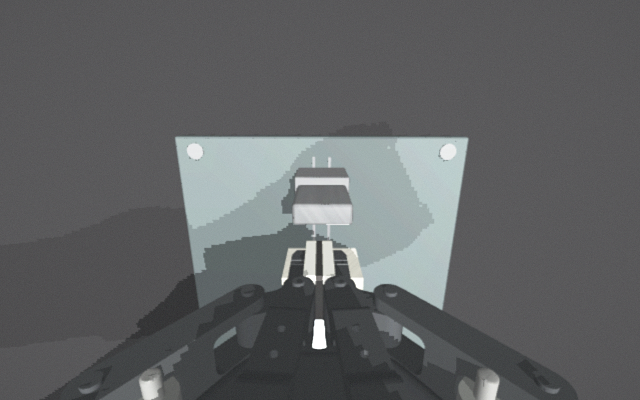

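View pics/s7.png

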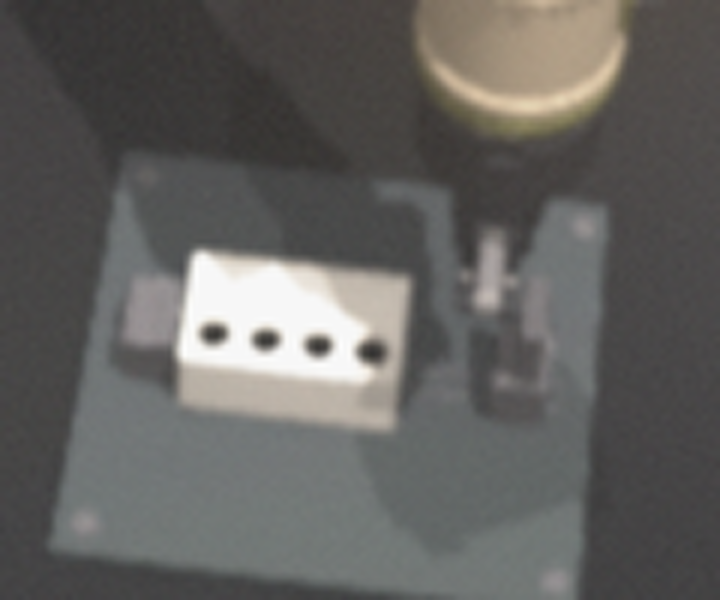

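Run:
```python
from h import *
c=read_camera("scene"); o=r.observe(); print(o["position"],o["joints"])
print("tcp scene crop px",(w2p(c,o["position"])-[270,190])*6)
s=read_camera("side"); print("sd6 tcp",(w2p(s,[.6093,.0994,.063])-[150,130])*4)
a=-.115;R=np.array([[np.cos(a),-np.sin(a)],[np.sin(a),np.cos(a)]])
for yj in (.0846,):
  for z in (.047,.09): print(z,(w2p(c,np.r_[np.array([.598,-.0195])+R@[0,yj],z])-[270,190])*6,(w2p(s,np.r_[np.array([.598,-.0195])+R@[0,yj],z])-[150,130])*4)
crop(s,150,130,350,270,4,"sd7.png")
```

```text
[0.60356913 0.04452958 0.06342663] [-0.04273424  0.64553135 -0.18567802  1.98253412  0.22025207  0.5324399
 -0.49683596]
tcp scene crop px [[478.03124995 323.72048993]]
sd6 tcp [[291.24871058 419.1684378 ]]
0.047 [[519.48603709 350.40607092]] [[327.57516194 406.3243673 ]]
0.09 [[527.01389218 302.23339124]] [[317.01242142 343.92496224]]
```

View pics/sd7.png

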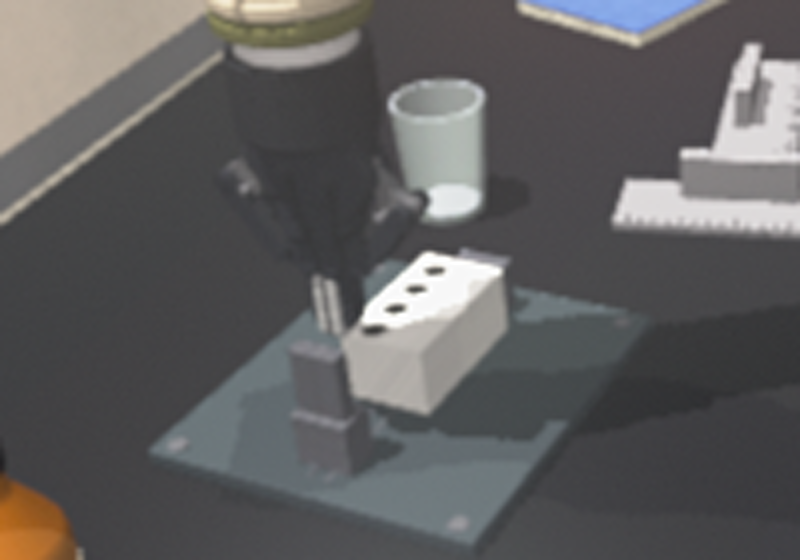

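Run:
```python
from h import *
from scipy.optimize import least_squares
c=read_camera("scene");s=read_camera("side")
f=lambda P:np.r_[(w2p(c,P)-[351.2,240]).ravel(),(w2p(s,P)-[232.5,213]).ravel()]
q=least_squares(f,[.6,.05,.07]);print(q.x,q.fun)
o=r.observe();print(o["position"],o["width"],(w2p(s,o["position"])-[150,130])*4)
crop(s,190,170,270,240,9,"sd7b.png");crop(c,320,200,380,270,8,"s7b.png")
```

```text
[0.6073148  0.04805175 0.08816516] [ 0.44210759  0.50094618  0.46265303 -0.3038867 ]
[0.60354875 0.0444612  0.06343493] -1.9458453538012507e-05 [[346.47626572 364.14409966]]
```

View pics/sd7b.png

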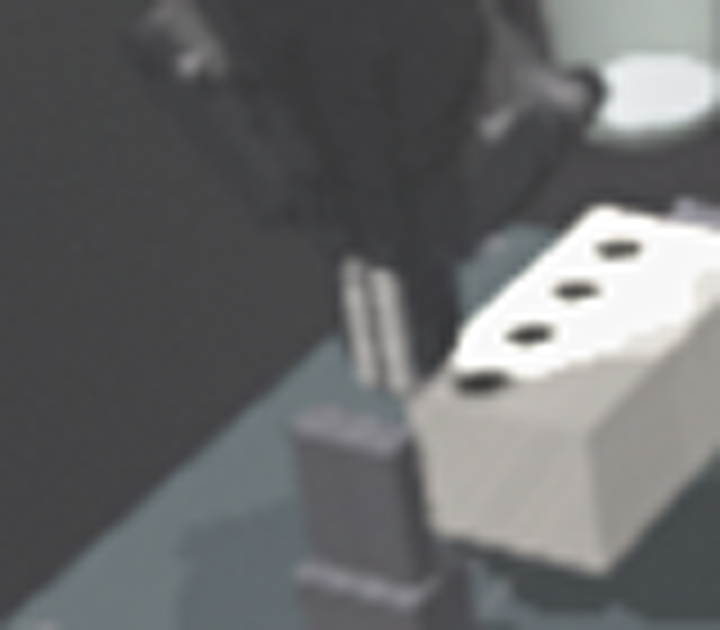

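View pics/s7b.png

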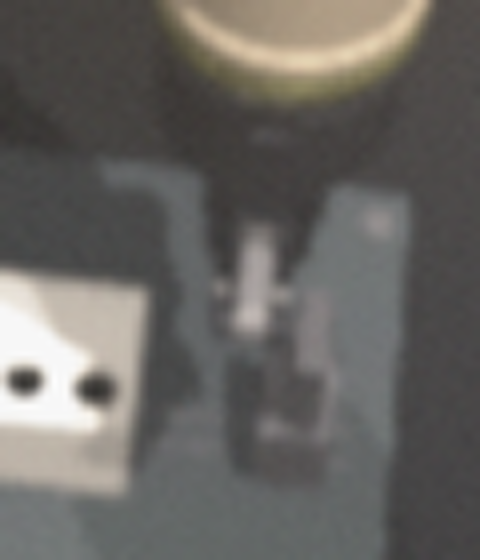

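Request:
play_rows:
  steps:
    - [0, 0, -0.04, 0, 0]
    - [0.03, 0, 0, 0, 0]
    - [0.028, 0, 0, 0, 0]
    - [0, 0, 0, 0, 0]
    - [0, 0, 0.03, 0, 0]
    - [0, 0, 0.02, 0, 0]
    - [0, 0, 0.015, 0, 0]
    - [0, 0, 0, 0, 0]

```text
time: 12.8
position: [0.6089, 0.1013, 0.0365]
eef_rot: [-3.138, 0.001, 1.456]
contact_force: [-0.2, 0.5, -0.4]
width: 0.0
```

Run:
```python
from h import *
c=read_camera("scene");s=read_camera("side")
crop(s,180,160,270,250,8,"sd8.png");crop(c,320,200,390,270,8,"s8.png")
```

```text
(no output)
```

View pics/sd8.png

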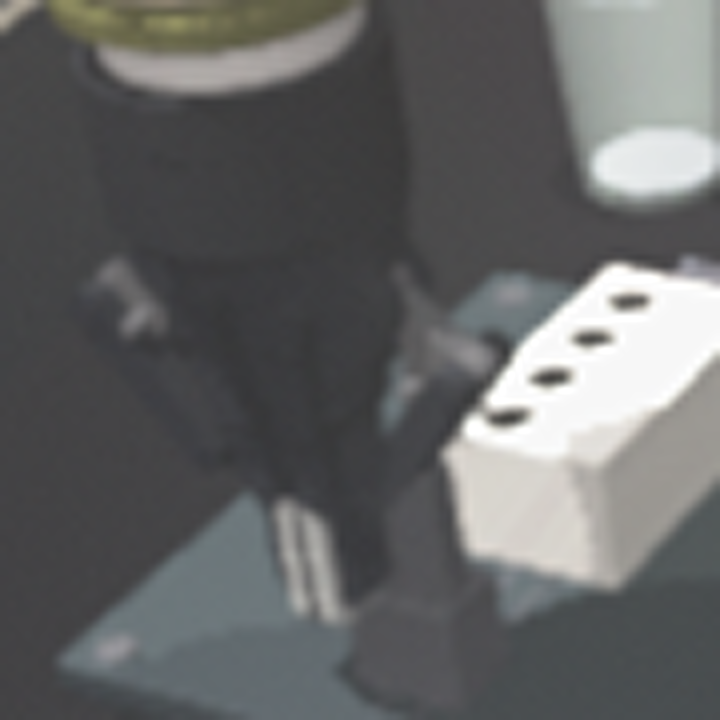

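View pics/s8.png

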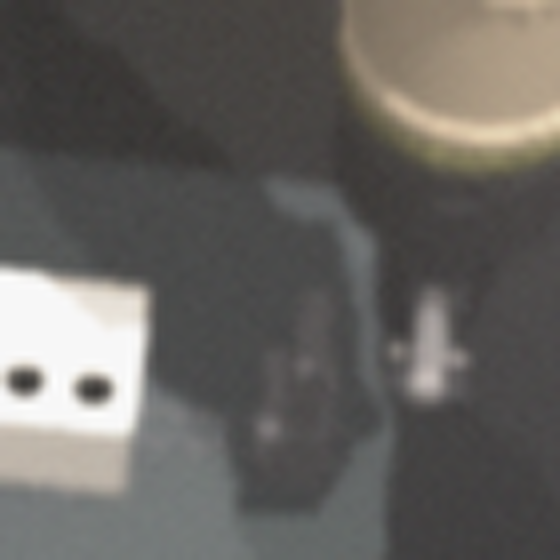

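Run:
```python
from h import *
from scipy.optimize import least_squares
c=read_camera("scene");s=read_camera("side")
f=lambda P:np.r_[(w2p(c,P)-[373.5,250]).ravel(),(w2p(s,P)-[220,236.9]).ravel()]
q=least_squares(f,[.6,.05,.07]);print(q.x,q.fun)
```

```text
[0.61554612 0.1063516  0.05935549] [-1.10999779 -1.12602225 -1.04959256  0.65193277]
```

Request:
play_rows:
  steps:
    - [-0.01, 0, 0, 0, 0]
    - [-0.01, 0, 0, 0, 0]
    - [-0.01, 0, 0, 0, 0]
    - [-0.01, 0, 0, 0, 0]

```text
time: 13.4
position: [0.606, 0.0618, 0.0391]
eef_rot: [3.14, -0.001, 1.456]
contact_force: [0.7, 3.4, 2.9]
width: -0.0001
```

Request:
play_rows:
  steps:
    - [-0.008, 0, 0, 0, 0]
    - [-0.006, 0, 0, 0, 0]
    - [-0.004, 0, 0, 0, 0]

```text
time: 13.7
position: [0.6037, 0.0434, 0.0385]
eef_rot: [3.141, 0.0, 1.455]
contact_force: [1.1, 2.4, 2.2]
width: 0.0001
```

Run:
```python
from h import *
c=read_camera("scene")
crop(c,270,190,390,290,6,"s9.png")
```

```text
(no output)
```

View pics/s9.png

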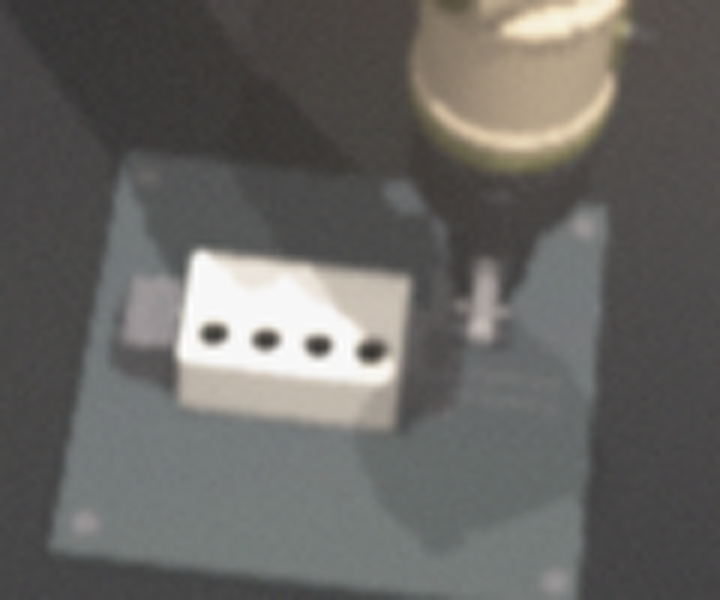

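Request:
play_rows:
  steps:
    - [-0.003, 0, 0, 0, 0]
    - [-0.002, 0, 0, 0, 0]

```text
time: 13.95
position: [0.6032, 0.0401, 0.0384]
eef_rot: [3.141, -0.001, 1.457]
contact_force: [0.6, 5.8, 1.7]
width: -0.0001
```

Request:
play_rows:
  steps:
    - [-0.002, 0, 0, 0, 0]

```text
time: 14.05
position: [0.603, 0.0385, 0.0384]
eef_rot: [3.141, -0.001, 1.457]
contact_force: [1.4, 5.5, 1.8]
width: 0.0
```

Request:
play_rows:
  steps:
    - [-0.002, 0, 0, 0, 0]

```text
time: 14.15
position: [0.6029, 0.0377, 0.0384]
eef_rot: [3.141, -0.003, 1.458]
contact_force: [1.6, 12.9, -0.2]
width: -0.0
```

Request:
play_rows:
  steps:
    - [-0.001, 0, 0, 0, 0]

```text
time: 14.25
position: [0.6029, 0.0377, 0.0384]
eef_rot: [3.141, -0.004, 1.459]
contact_force: [1.5, 13.1, -0.3]
width: 0.0002
```

Request:
play_rows:
  steps:
    - [-0.002, 0, 0, 0, 0]
    - [0, 0, 0, 0, 0]

```text
time: 14.45
position: [0.6029, 0.0378, 0.0385]
eef_rot: [3.14, -0.006, 1.46]
contact_force: [1.9, 16.7, -0.8]
width: 0.0001
```

Request:
play_rows:
  steps:
    - [-0.002, 0, 0, 0, 0]
    - [0, 0, 0, 0, 0]

```text
time: 14.65
position: [0.6029, 0.0378, 0.0385]
eef_rot: [3.14, -0.008, 1.462]
contact_force: [2.6, 21.3, -3.0]
width: -0.0001
```

Request:
play_rows:
  steps:
    - [0.006, 0, 0, 0, 0]
    - [0.01, 0, 0, 0, 0]
    - [0.015, 0, 0, 0, 0]
    - [0, 0, -0.03, 0, 0.0]
    - [0, 0, -0.04, 0, 0.0]
    - [0, 0, -0.05, 0, 0.04]
    - [-0.03, 0, -0.03, 0, 0.06]
    - [-0.045, 0, 0, 0, 0.06]
    - [-0.045, 0, 0, 0, 0.06]
    - [0, 0, 0, 0, 0.06]
    - [0, 0, 0, 0, 0.06]

```text
time: 15.75
position: [0.5914, -0.0591, 0.1884]
eef_rot: [-3.141, 0.0, 1.453]
contact_force: [0.6, 0.7, -0.9]
width: 0.0599
```

Run:
```python
from h import *
c=see("wrist","w10.png"); np.save("w10.npy",c["world_from_camera"])
o=r.observe();print(o["position"],o["eef_rot"])
im=c["img"];crop(c,180,0,480,260,2.6,"w10a.png")
```

```text
[ 0.59168096 -0.05745828  0.18835341] [-3.14114900e+00 -3.12593679e-04  1.45551157e+00]
```

View pics/w10.png

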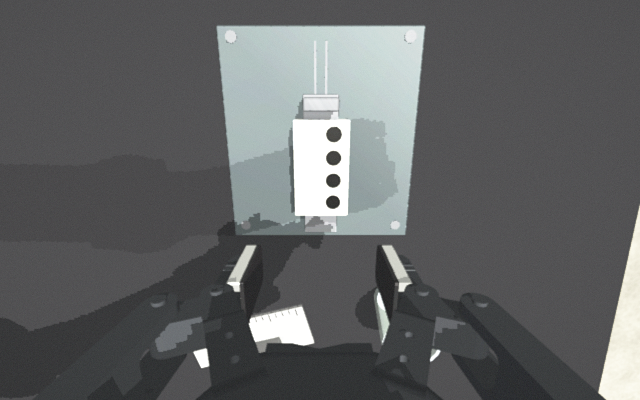

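View pics/w10a.png

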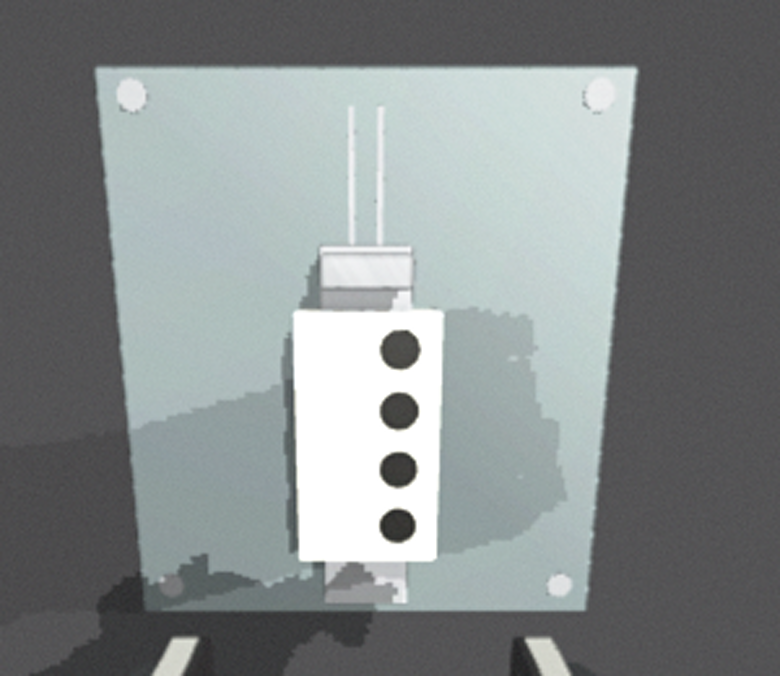

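Run:
```python
from m import *
c=read_camera("wrist"); c["world_from_camera"]=np.load("w10.npy")
def rect(a,b): return [(-a,-b),(-a,b),(a,-b),(a,b)]
t,th,e=fit(c,[(95,67),(638,67),(146,610),(586,610)],180,0,2.6,[(-.11,.12),(.11,.12),(-.11,-.12),(.11,-.12)],.012);print("plate",t,th,(e*1e3).round(1).tolist())
t,th,e=fit(c,[(292,310),(443,310),(437,560),(300,560)],180,0,2.6,[(-.05,-.028),(-.05,.028),(.05,.028),(.05,-.028)],.057);print("block",t,th,(e*1e3).round(1).tolist())
t,th,e=fit(c,[(400,349),(399.5,411),(398.5,469),(398,525)],180,0,2.6,[(.0345*s,.0125) for s in (-1,-1/3,1/3,1)],.057);print("wells",t,th,(e*1e3).round(1).tolist())
```

```text
plate [ 0.59797051 -0.0197413 ] -0.11730069652180045 [[0.9, -1.6], [-1.3, -1.5], [1.5, 1.5], [-1.0, 1.6]]
block [ 0.59554204 -0.04444615] -1.6836615787360594 [[-0.7, 0.9], [0.7, 0.5], [0.8, -0.9], [-0.8, -0.5]]
wells [ 0.59548776 -0.04406299] -1.6856328979015507 [[0.1, 1.2], [0.1, 0.2], [-0.1, -0.3], [-0.1, -1.1]]
```

Request:
play_rows:
  steps:
    - [-0.0376, -0.0143, 0, 0, 0.045]
    - [-0.0376, -0.0143, 0, 0, 0.045]
    - [-0.0376, -0.0143, 0, 0, 0.045]
    - [-0.0376, -0.0143, 0, 0, 0.045]
    - [-0.0376, -0.0143, 0, 0, 0.045]
    - [-0.0376, -0.0143, 0, 0, 0.045]
    - [-0.0376, -0.0143, 0, 0, 0.045]

```text
time: 16.55
position: [0.4624, -0.3076, 0.1884]
eef_rot: [3.141, -0.001, 1.459]
contact_force: [0.5, -0.6, -0.7]
width: 0.0447
```

Request:
play_rows:
  steps:
    - [0, 0, 0, 8.3, 0.045]
    - [0, 0, 0, 8.3, 0.045]
    - [0, 0, 0, 8.3, 0.045]
    - [0, 0, 0, 8.3, 0.045]
    - [0, 0, 0, 8.3, 0.045]
    - [0, 0, 0, 8.3, 0.045]
    - [0, 0, 0, 8.3, 0.045]
    - [0, 0, 0, 8.3, 0.045]
    - [0, 0, 0, 8.5, 0.045]
    - [0, 0, 0, 0, 0.045]
    - [0, 0, 0, 0, 0.045]

```text
time: 17.65
position: [0.463, -0.3068, 0.1883]
eef_rot: [-3.141, 0.0, 0.155]
contact_force: [-1.4, 0.6, -0.1]
width: 0.045
```

Run:
```python
from h import *
c=see("wrist","w11.png"); np.save("w11.npy",c["world_from_camera"])
o=r.observe();print(o["position"],o["eef_rot"])
```

```text
[ 0.46274886 -0.3070851   0.18833133] [-3.14133880e+00  1.32738527e-04  1.54404841e-01]
```

View pics/w11.png

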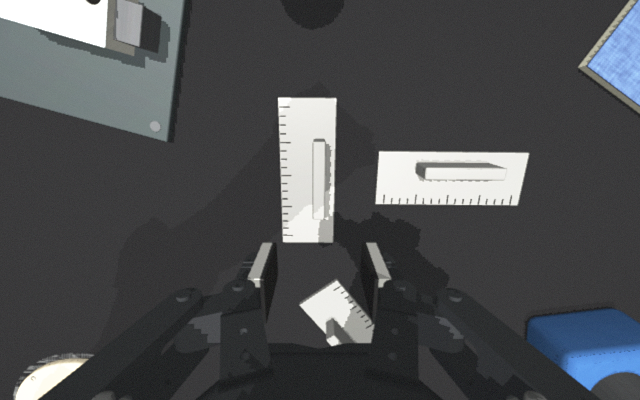

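Run:
```python
from m import *
im=cv2.imread("pics/w11.png")
cv2.imwrite("pics/w11a.png",cv2.resize(im[85:255,260:360],None,fx=3.5,fy=3.5,interpolation=cv2.INTER_CUBIC))
```

```text
(no output)
```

View pics/w11a.png

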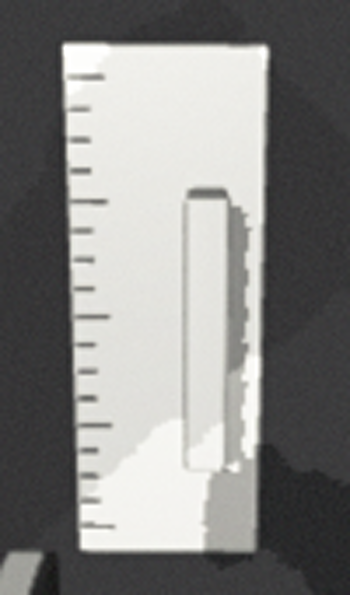

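Run:
```python
from m import *
c=read_camera("wrist"); c["world_from_camera"]=np.load("w11.npy")
# image up = tool +x = se +x ; left = se +y
t,th,e=fit(c,[(62,45),(269,45),(80,551),(257,551)],260,85,3.5,[(.09,.033),(.09,-.033),(-.09,.033),(-.09,-.033)],.006);print("se",t,th,(e*1e3).round(1).tolist())
t,th,e=fit(c,[(184,199),(229,198),(184,470),(225,470)],260,85,3.5,[(.045,.007),(.045,-.007),(-.045,.007),(-.045,-.007)],.042);print("rib",t,th,(e*1e3).round(1).tolist())
```

```text
se [ 0.45952395 -0.29441034] 0.1501430791439232 [[-0.3, 0.5], [0.2, -0.6], [-0.2, 0.4], [0.3, -0.2]]
rib [ 0.4621468  -0.30766234] 0.14809856028807283 [[-1.1, -0.4], [-0.7, 0.0], [0.9, -0.1], [0.9, 0.4]]
```

Request:
play_rows:
  steps:
    - [0, 0, 0.04, 0.3, 0.045]
    - [0, 0, 0.04, 0, 0.045]
    - [0, 0, 0.04, 0, 0.045]
    - [0, 0, 0.03, 0, 0.045]
    - [0, 0, 0.015, 0, 0.045]
    - [0, 0, 0, 0, 0.045]
    - [0, 0, 0, 0, 0.045]

```text
time: 18.45
position: [0.4622, -0.3081, 0.0236]
eef_rot: [-3.141, 0.0, 0.144]
contact_force: [0.6, -0.1, 0.7]
width: 0.0448
```

Run:
```python
from h import *
c=see("wrist","w12.png")
s=read_camera("side"); crop(s,280,100,420,200,5.5,"sd12.png")
o=r.observe();print(o["position"],o["eef_rot"])
```

```text
[ 0.46269464 -0.30850104  0.02453077] [ 3.14066068e+00 -1.36268871e-03  1.43848137e-01]
```

View pics/w12.png

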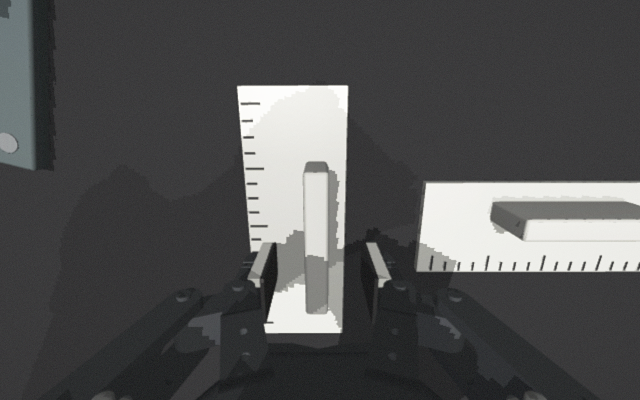

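View pics/sd12.png

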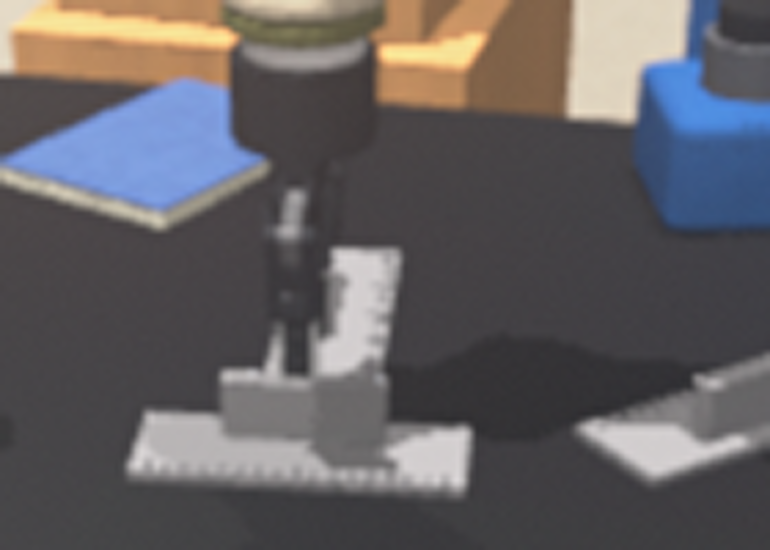

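Request:
play_rows:
  steps:
    - [0, 0, 0.015, 0, 0.045]
    - [0, 0, 0.01, 0, 0.045]
    - [0, 0, 0, 0, 0.045]
    - [0, 0, 0, 0, 0.045]

```text
time: 18.95
position: [0.4622, -0.3081, -0.0012]
eef_rot: [3.142, -0.0, 0.144]
contact_force: [-0.4, 0.3, 0.7]
width: 0.0452
```

Run:
```python
from h import *
c=see("wrist","w13.png")
s=read_camera("side"); crop(s,280,100,420,200,5.5,"sd13.png")
o=r.observe();print(o["position"],o["eef_rot"],o["contact_force"])
```

```text
[ 0.46232669 -0.30824875 -0.00098302] [ 3.14117599e+00 -4.77260765e-04  1.43384685e-01] [-0.3009063   0.33560822 -0.10014134]
```

View pics/w13.png

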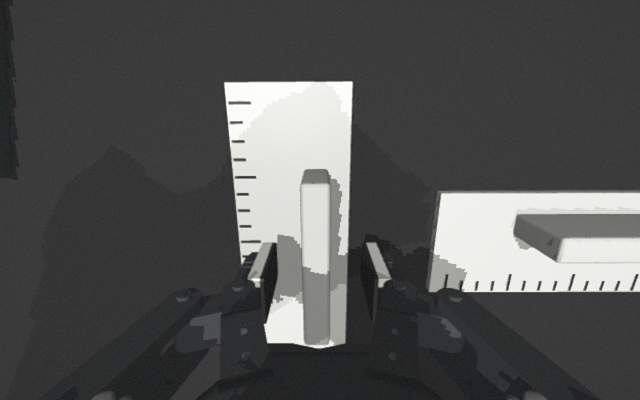

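View pics/sd13.png

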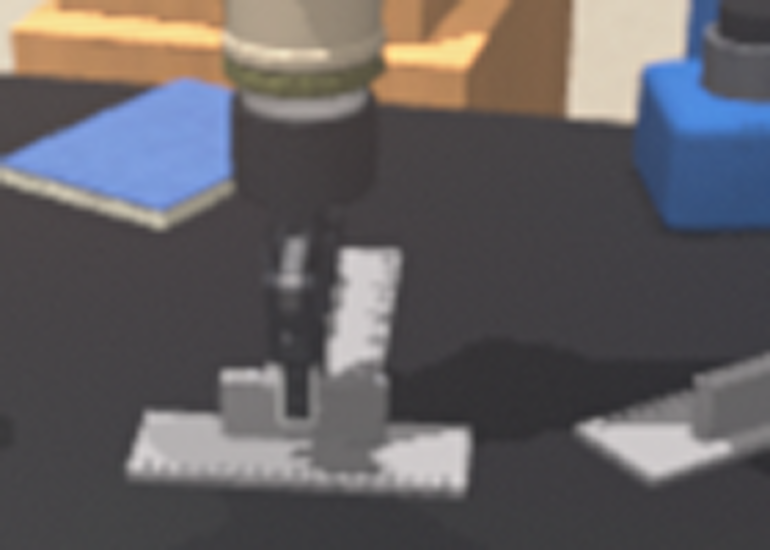

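Request:
play_rows:
  steps:
    - [0, 0, 0.004, 0, 0.045]
    - [0, 0, 0, 0, 0.0]
    - [0, 0, 0, 0, 0.0]
    - [0, 0, 0, 0, 0.0]
    - [0, 0, 0, 0, 0.0]
    - [0, 0, 0, 0, 0.0]

```text
time: 19.65
position: [0.462, -0.3079, -0.0054]
eef_rot: [-3.141, 0.0, 0.144]
contact_force: [-0.6, 1.3, 3.1]
width: 0.0127
```

Request:
play_rows:
  steps:
    - [0, 0, -0.005, 0, 0.0]
    - [0, 0, -0.015, 0, 0.0]
    - [0, 0, -0.03, 0, 0.0]
    - [0, 0, -0.04, 0, 0.0]
    - [0, 0, -0.03, 0, 0.0]
    - [0, 0, 0, 0, 0.0]
    - [0, 0, 0, 0, 0.0]

```text
time: 20.35
position: [0.4621, -0.3081, 0.1147]
eef_rot: [3.141, -0.001, 0.143]
contact_force: [0.9, -0.2, -4.1]
width: 0.0127
```

Run:
```python
from h import *
c=see("wrist","w14.png"); np.save("w14.npy",c["world_from_camera"])
o=r.observe();print(o["position"],o["eef_rot"],o["contact_force"],o["width"])
```

```text
[ 0.46161778 -0.30771981  0.113823  ] [-3.14108160e+00  6.89093154e-04  1.43500553e-01] [-0.24675722 -0.2491109  -4.49092347] 0.012899135654551044
```

View pics/w14.png

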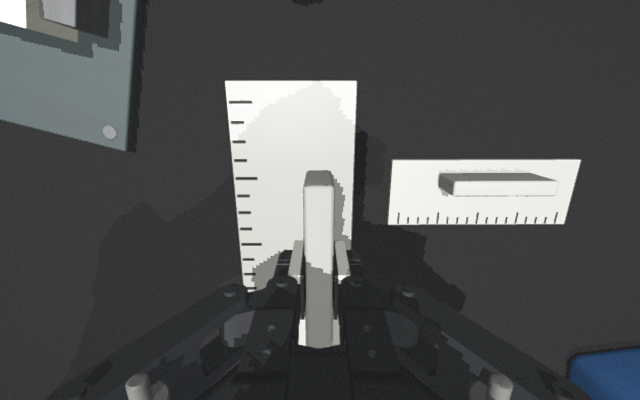

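Run:
```python
from m import *
c=read_camera("wrist"); c["world_from_camera"]=np.load("w14.npy")
im=cv2.imread("pics/w14.png"); crop({"img":im},215,70,365,300,2.5,"w14a.png")
P=np.array([.4619,-.3079]);y=.1435
R=np.array([[np.cos(y),-np.sin(y)],[np.sin(y),np.cos(y)]])
for uv,z in [((225,81),.1253),((357,81),.1253),((243,245),.1253),((353,240),.1253),((305,186),.1613),((332,186),.1613)]:
    print(uv,(p2w(c,uv,z)[:2]-P)@R)
```

```text
(225, 81) [0.08934104 0.04558284]
(357, 81) [ 0.08933623 -0.02070548]
(243, 245) [-0.00120568  0.04353949]
(353, 240) [ 0.00201604 -0.02173039]
(305, 186) [0.04421928 0.00444934]
(332, 186) [ 0.04421592 -0.00716435]
```

View pics/w14a.png

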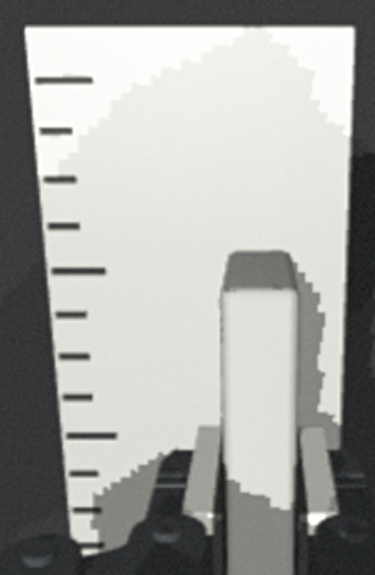

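Request:
play_rows:
  steps:
    - [0, 0, -0.03, -5, 0.0]
    - [0, 0, 0, -7.8, 0.0]
    - [0, 0, 0, -7.8, 0.0]
    - [0, 0, 0, -7.8, 0.0]
    - [0, 0, 0, -7.8, 0.0]
    - [0, 0, 0, -7.8, 0.0]
    - [0, 0, 0, -7.8, 0.0]
    - [0, 0, 0, -7.8, 0.0]
    - [0, 0, 0, -7.8, 0.0]
    - [0, 0, 0, -7.8, 0.0]
    - [0, 0, 0, 0, 0]
    - [0, 0, 0, 0, 0]

```text
time: 21.65
position: [0.4614, -0.3079, 0.1432]
eef_rot: [-3.14, -0.001, 1.452]
contact_force: [0.4, 0.6, -3.7]
width: 0.0128
```

Request:
play_rows:
  steps:
    - [0.0247, 0.0132, 0, -0.2, 0]
    - [0.0347, 0.0232, 0, 0, 0]
    - [0.0347, 0.0232, 0, 0, 0]
    - [0.0347, 0.0232, 0, 0, 0]
    - [0.0347, 0.0232, 0, 0, 0]
    - [0.0347, 0.0232, 0, 0, 0]
    - [0.0347, 0.0232, 0, 0, 0]
    - [0.0347, 0.0232, 0, 0, 0]
    - [0.01, 0.01, 0, 0, 0]
    - [0, 0, 0, 0, 0]
    - [0, 0, 0, 0, 0]

```text
time: 22.75
position: [0.6765, -0.0536, 0.1435]
eef_rot: [-3.14, 0.001, 1.458]
contact_force: [1.2, -0.6, -3.6]
width: 0.0127
```

Run:
```python
from h import *
c=see("wrist","w15.png"); np.save("w15.npy",c["world_from_camera"])
o=r.observe();print(o["position"],o["eef_rot"],o["contact_force"],o["width"])
```

```text
[ 0.67631421 -0.05437145  0.14377562] [-3.13982185e+00  1.31634448e-03  1.45688046e+00] [ 0.65285787  0.15182539 -3.82460002] 0.012539665762673041
```

View pics/w15.png

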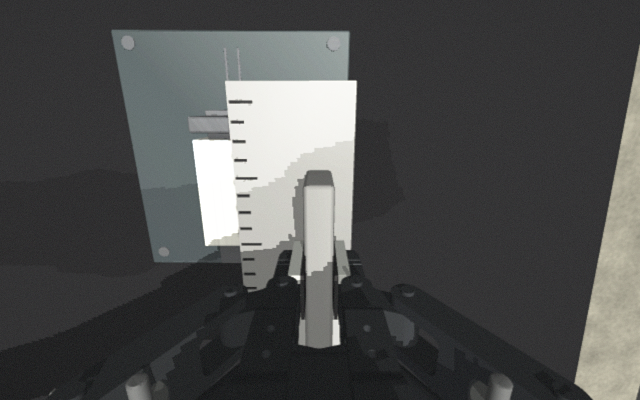

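Request:
play_rows:
  steps:
    - [0, 0.002, 0.03, 0, 0]
    - [0, 0, 0.03, 0, 0]
    - [0, 0, 0.03, 0, 0]
    - [0, 0, 0.02, 0, 0]
    - [0, 0, 0.012, 0, 0]
    - [0, 0, 0.006, 0, 0]
    - [0, 0, 0, 0, 0]
    - [0, 0, 0, 0, 0]

```text
time: 23.6
position: [0.68, -0.0535, 0.0174]
eef_rot: [3.14, -0.0, 1.459]
contact_force: [-0.0, -0.2, -2.2]
width: 0.0127
```

Run:
```python
from h import *
c=see("wrist","w16.png"); np.save("w16.npy",c["world_from_camera"])
o=r.observe();print(o["position"],o["eef_rot"],o["contact_force"],o["width"])
s=read_camera("scene"); crop(s,250,190,390,300,5.5,"s16.png")
```

```text
[ 0.68018907 -0.05331858  0.01764973] [ 3.13990277e+00 -6.68944676e-05  1.45898901e+00] [-0.06301812  0.19314865 -3.24208006] 0.012968005146817476
```

View pics/w16.png

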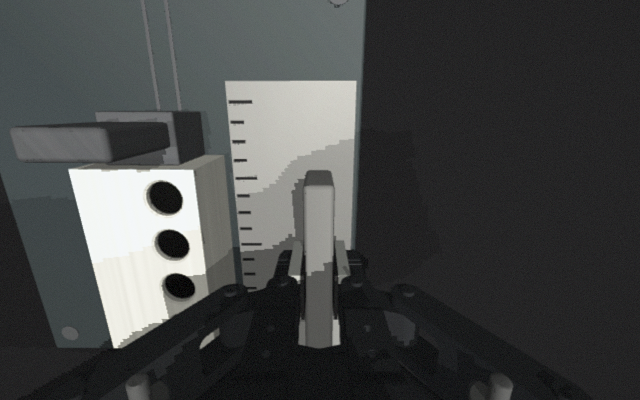

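View pics/s16.png

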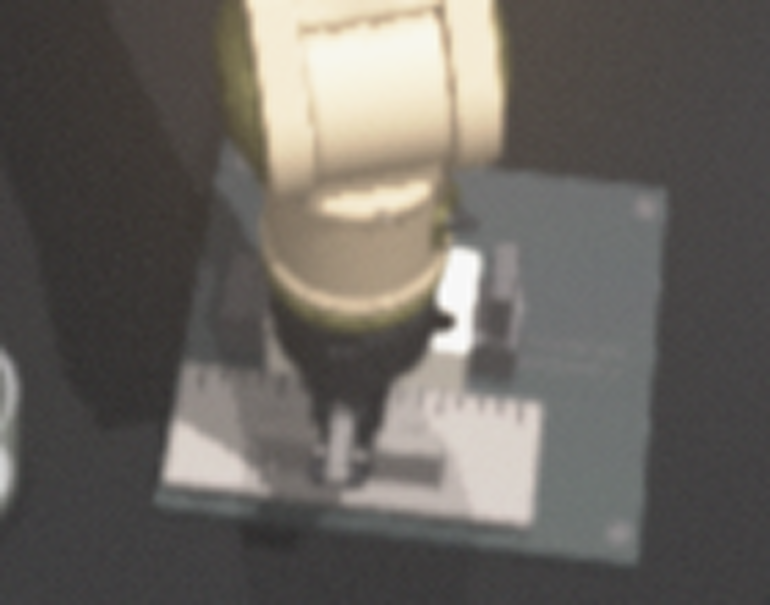

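Request:
play_rows:
  steps:
    - [0, 0, 0.006, 0.1, 0]
    - [0, 0, 0.004, 0, 0]
    - [0, -0.003, 0, 0, 0]
    - [0, -0.003, 0, 0, 0]
    - [0, 0, 0, 0, 0]

```text
time: 24.2
position: [0.6735, -0.0523, 0.0066]
eef_rot: [3.141, -0.0, 1.458]
contact_force: [1.3, 1.1, 1.5]
width: 0.0128
```

Request:
play_rows:
  steps:
    - [0, -0.002, 0, 0, 0]
    - [0, 0, 0, 0, 0]

```text
time: 24.4
position: [0.6717, -0.0521, 0.0066]
eef_rot: [3.141, -0.0, 1.458]
contact_force: [1.2, -0.0, 1.2]
width: 0.0129
```

Request:
play_rows:
  steps:
    - [0, -0.001, 0, 0, 0]
    - [0, 0, 0, 0, 0]

```text
time: 24.6
position: [0.6709, -0.0521, 0.0066]
eef_rot: [3.141, -0.0, 1.458]
contact_force: [2.0, -0.3, 1.7]
width: 0.0126
```

Request:
play_rows:
  steps:
    - [0, -0.001, 0, 0, 0]
    - [0, 0, 0, 0, 0]

```text
time: 24.8
position: [0.6702, -0.0521, 0.0066]
eef_rot: [3.14, -0.0, 1.457]
contact_force: [4.0, -0.3, -0.5]
width: 0.0128
```

Request:
play_rows:
  steps:
    - [0, -0.001, 0, 0, 0]
    - [0, 0, 0, 0, 0]

```text
time: 25.0
position: [0.6701, -0.052, 0.0068]
eef_rot: [3.139, -0.0, 1.457]
contact_force: [5.8, -0.6, -0.8]
width: 0.0132
```

Request:
play_rows:
  steps:
    - [0, -0.001, 0, 0, 0]
    - [0, 0, 0, 0, 0]

```text
time: 25.2
position: [0.6695, -0.0519, 0.0068]
eef_rot: [3.138, -0.001, 1.457]
contact_force: [7.9, -0.0, -1.5]
width: 0.0128
```

Run:
```python
from h import *
c=see("wrist","w17.png"); np.save("w17.npy",c["world_from_camera"])
o=r.observe();print(o["position"],o["eef_rot"],o["contact_force"],o["wrist_torque"])
```

```text
[ 0.66950187 -0.05188066  0.0068097 ] [ 3.13811600e+00 -5.67970700e-04  1.45731833e+00] [ 7.27398114 -1.5938181  -2.2024142 ] [-0.25912757 -1.67635048 -0.06144313]
```

View pics/w17.png

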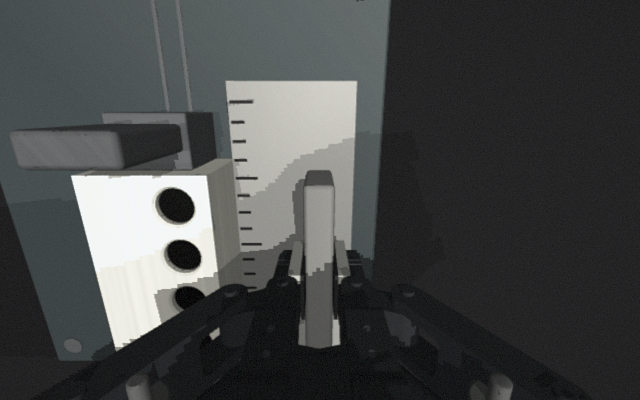

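Request:
play_rows:
  steps:
    - [0, 0.0015, 0, 0, 0]
    - [0, 0, 0, 0, 0]

```text
time: 25.45
position: [0.6695, -0.0519, 0.0066]
eef_rot: [3.141, -0.0, 1.457]
contact_force: [4.1, -0.0, 0.6]
width: 0.0126
```

Request:
play_rows:
  steps:
    - [0, 0, 0, 0, 0.02]
    - [0, 0, 0, 0, 0.03]
    - [0, 0, 0, 0, 0.045]
    - [0, 0, 0, 0, 0.045]
    - [0, 0, 0, 0, 0.045]
    - [0, 0, -0.02, 0, 0.045]
    - [0, 0, -0.04, 0, 0.045]
    - [0, 0, -0.05, 0, 0.045]
    - [0, 0, -0.05, 0, 0.045]
    - [-0.03, -0.03, -0.03, 0, 0.045]
    - [-0.03, 0, 0, 0, 0.045]
    - [0, 0, 0, 0, 0.045]

```text
time: 26.65
position: [0.6327, -0.1127, 0.1968]
eef_rot: [3.14, 0.003, 1.452]
contact_force: [-0.4, -0.3, -0.4]
width: 0.0452
```

Run:
```python
from h import *
c=see("wrist","w18.png"); np.save("w18.npy",c["world_from_camera"])
crop(c,180,0,480,260,2.6,"w18a.png")
o=r.observe();print(o["position"],o["eef_rot"],o["contact_force"])
s=read_camera("scene"); crop(s,250,190,390,300,5.5,"s18.png")
```

```text
[ 0.63308526 -0.11001067  0.19601582] [3.14087931e+00 1.38019771e-03 1.45365231e+00] [-0.18276183  0.20502962 -0.90976526]
```

View pics/w18.png

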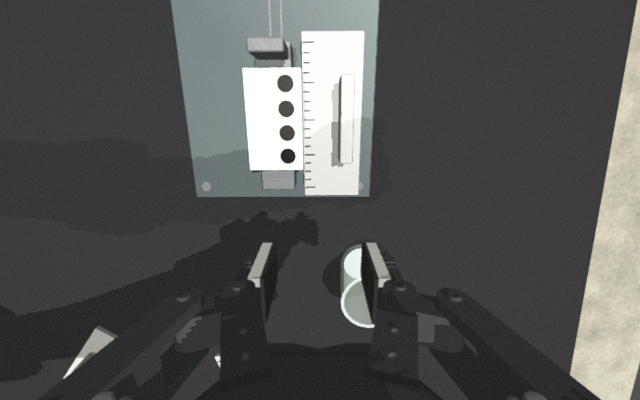

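View pics/w18a.png

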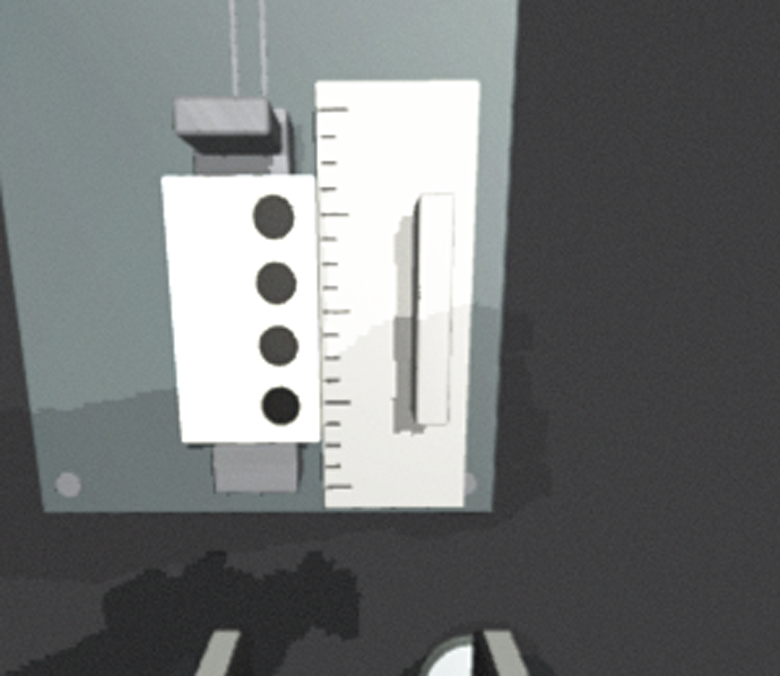

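View pics/s18.png

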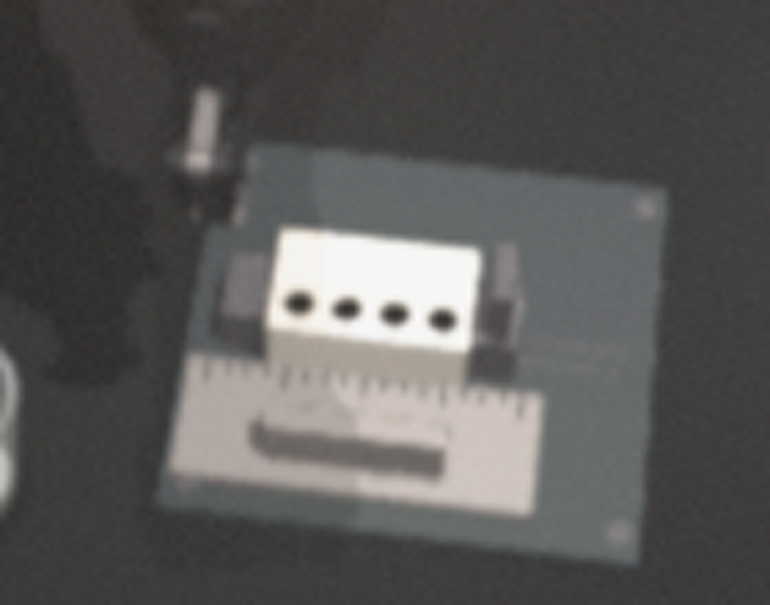

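Visibly flush. A numeric check of the final poses before handing in.

Run:
```python
from m import *
c=read_camera("wrist"); c["world_from_camera"]=np.load("w18.npy")
ts,ths,e=fit(c,[(316,82),(480,81),(325,507),(464,506)],180,0,2.6,[(.09,.033),(.09,-.033),(-.09,.033),(-.09,-.033)],.018);print("se",ts,ths,(e*1e3).round(1).tolist())
t1,h1,e=fit(c,[(162,177),(316,177),(321,441),(182,442)],180,0,2.6,[(-.05,-.028),(-.05,.028),(.05,.028),(.05,-.028)],.057);print("block",t1,h1,(e*1e3).round(1).tolist())
tb,th,e=fit(c,[(273.5,216.5),(276,283),(278.5,346),(281,405)],180,0,2.6,[(.0345*s,.0125) for s in (-1,-1/3,1/3,1)],.057);print("wells",tb,th,(e*1e3).round(1).tolist())
for t,h in ((t1,h1),(tb,th)):
    R=lambda a:np.array([[np.cos(a),-np.sin(a)],[np.sin(a),np.cos(a)]])
    for x in (-.045,.045): print(((ts+R(ths)@[x,.033])-t)@R(h))
    print("se centre",(ts-t)@R(h))
o=r.observe();print(o["time"])
```

```text
se [ 0.65553566 -0.05169267] 1.4571347619403792 [[-0.3, -0.2], [0.2, -0.2], [-0.1, 0.2], [0.2, 0.2]]
block [ 0.59510075 -0.04491593] -1.6868042144121795 [[-0.6, 0.1], [0.6, -0.2], [0.6, 0.1], [-0.6, 0.0]]
wells [ 0.59511781 -0.0444726 ] -1.6820150795851834 [[0.2, 1.2], [0.0, 0.3], [-0.1, -0.5], [-0.1, -1.0]]
[0.04481329 0.02791877]
[-0.04518646  0.0277076 ]
se centre [-0.00026402  0.0608131 ]
[0.04538896 0.02773609]
[-0.04461077  0.02795594]
se centre [0.00046971 0.06084591]
26.8
```

Run:
```python
from h import *
print(r.sign_off())
```

```text
the job is handed in; nothing more can be done
None
```

I turned the block a quarter turn and set it on the base plate. I then pushed the moving jaw home with the closed fingers and laid the straightedge on the plate against the well-side face. The job was handed in at about 27 s.

**Last checks** (from the wrist picture after release):
- **Straightedge:** the two edge points sit at y = 27.7 to 28.0 mm in the block's frame, where the face is at 28 mm. The middles are within 0.5 mm along the face. It settled at plate height before release and I let go with it pressed against the face at about 4 N.
- **Block:** about 0.3 mm off centre in the fixture's x and at y ≈ -25 mm, with its yaw within about 0.01 rad of square.
- **Jaw:** the push force rose to 21 N with no further motion, so I took it as home. The pictures show it against the block's end. I did not measure the joint value directly.
- **Rack, bottle and beaker:** I kept clear of them and felt no unexpected contact, but did not measure their positions again at the end.

**What disagreed:** in the pictures the shut fingertips stood about 24 mm above the reported TCP height. My first push at the jaw therefore passed over the paddle without touching it. I allowed for the offset after that.

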